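Shut the mini centrifuge and hold its short-spin key

ROBOT

A 6-joint arm with a two-finger parallel gripper is mounted at the origin on the work surface. World frame = base frame: x ahead of the robot, y to its left, z up, the work surface at z = 0. Lengths are in mm, angles in rad, forces in N, time in s.
With the tool pointing down it reaches from about 350 to 850 mm from the base axis. Payload 8.1 kg.
Tool frame: the origin (TCP) lies midway between the tips of the shut fingers; the grasp point (between the pads) lies robot.grip_point_offset behind it (robot.grip_point_offset is the distance from the TCP to the grasp point, in mm); z points along the fingers, x is the direction in which the jaws open and shut, and the axes are right-handed (so a half turn about z gives the same grasp; the last joint's range is limited). The gripper opens to 93 mm and grips with 3 to 60 N. Pads are 15 mm wide; open, the fingers measure 128 mm over their backs; the gripper's body (75 mm by 188 mm) begins 65 mm behind the grasp point.
Start: joints at [-1.236, 0.13, 1.488, -0, 1.523, -0.085], TCP at [244.567, -547.898, 218.635] pointing down, gripper open.
Joint ranges: [-2.96, 2.96], [-0.89, 2.26], [0.02, 2.5], [-1.34, 4.48], [0, 2.73], [-2.66, 2.66]. Speed limits (rad/s): [2.39, 2.39, 2.79, 3.14, 3.14, 3.14].

INTERFACE

Orientations are given as a unit quaternion [x, y, z, w].
In Python, from station import robot gives the robot as it stands.
- The arm moves only by the shell command python3 -m handwheel 'ROWS' [OPENING] [FORCE]. ROWS is JSON, one flat list of numbers, 6 for each row, row after row: the shift along the world's x, y, z in mm, then the turn, a rotation vector about the world's x, y, z in degrees. A call has 1 to 10 rows; each row shifts and turns the commanded pose from where the row before left it; what a row does not reach is not made up. A row lasts 1/12 s, in which the tool goes at most 41.7 mm and 7.16 degrees, less where a joint would pass 70% of its speed; a pose out of reach is approached as far as the arm can. A call is refused whole if a number of a shift passes 41.7 or a number of a turn 7.16, either way. A call with a gripper value outside its range is refused whole. OPENING is the finger opening in mm, from 0 to 93, set as the call begins (- or left out, the last holds). The fingers move at their own pace and stop on an object; FORCE is the grip in N (left out, the last holds). Time passes only in rows, so rows that do not move let the fingers close. It gives the time, the measured TCP pose, the force and the opening at its end, in the units of the state.
- robot.get_state(): the state, without advancing time (a new reading comes with each control period).
- robot.snapshot(name): name is "scene" or "side" or "wrist"; returns a dict with "color" (420x560x3 uint8, red, green, blue), "depth" (420x560 float32, mm along the optical axis (not along the pixel's ray), 0 where there is no reading), "fovy" (degrees; the focal length in pixels is half the picture's height over the tangent of half this angle, whatever the lens; pixels are square), "cx", "cy" (the principal point, pixels), "dist_coeffs" ([k1, k2, p1, p2, k3] as OpenCV has them; the pictures are not rectified), "extrinsics" (4x4, takes a point from world to camera coordinates). Camera axes: x right, y down, z forward; pixel columns grow to the right and rows downward; lengths in mm; the calibration is good to about 2 mm. A picture is of the moment at which its call begins.
- robot.sign_off(): hands the job in, once; it reports no verdict.
The state is a dict: "t": time; "joints": joint angles; "qvel": joint speeds; "joint_torque": joint torques, N m; "ee_pos": TCP position; "tcp_rot": TCP orientation; "ft_force": force on the tool from outside, world axes, zero at the start; "ft_torque": the same for the moment, N m; "finger_gap": opening from 0.0 (shut) to 1.0 (fully open).
Only numpy, scipy, OpenCV 4.12 (cv2) and the standard library are available. Lean on these libraries where they do the work, as an engineer would, in place of code of your own. Each camera call takes 0.05 s, during which the arm holds its last target. There are 200 camera calls.

TASK

Give the loaded mini centrifuge a short spin: with the fingertips push its open lid down from the outside, easily and without slamming, until it is fully shut, then press the short-spin key (the wide oblong key near the right-hand end of the sloping panel, as you face that panel) and keep it pressed, for the program finishes while still holding the key down. Nothing is to be gripped or lifted: do not raise the lid further, touch its underside or reach into the rotor bowl, and press neither of the two round keys, nor the short-spin key before the lid is shut. Leave the tubes, racks, bottles and pen where they are.

Things in the scene. Friction and masses are not known exactly. Their poses are not given: they have to be found in the camera images.
- centrifuge: White mini centrifuge fixed to the bench, 270 mm deep, 225 wide, 130 high when shut. Origin on the bench under its middle; x points from the front panel to the rear hinge, y to the left as one faces the panel. Housing x = -70 to 125 mm, 105 high, with a round bowl 168 across. Before it the panel slopes at 26.9 degrees, from 100 mm high at x = -70 to 62 at x = -145; on it, left to right: two round keys, display, short-spin key.
- lid (a joint): Angle of the lid, rad: 0 is fully shut (lying level on the housing), growing as it opens; it starts between 0.55 and 1.1. A stiff friction hinge: the lid stays wherever it is left and does not fall or spring; its grey underside is not to be touched. About 1 to 3 N at the front edge, pushed square to the lid, moves it down.
- lid_hinge (a point): Point on the lid's hinge axis, half-way across the machine, at x = +120 mm, y = 0, 105 mm above the bench in the centrifuge's frame. The axis runs along the centrifuge's y. Fixed.
- lid_front (a point): Middle of the front edge of the lid's outer (upper) face; moves with the lid. The lid is a flat white slab, 190 mm from hinge axis to front edge, 215 mm wide, edges rounded by 7 mm; its outer face lies 25 mm off the hinge axis, square to the lid (level, 130 mm above the bench, when shut) and looks up and to the rear when open. Its dark round window is flush to 2 mm.
- rotor: Metal rotor with small capped tubes down in the open bowl, below the rim. Origin at its underside, 46 mm above the bench; not to be touched.
- short_key (a joint): Travel of the short-spin key into the panel, m: 0 up, 0.005 fully in. Spring key: 1.4 N starts it, 4.9 N is fully in; it springs back when let go.
- short_key_top (a point): Centre of the top of the short-spin key: grey, oblong, 44 mm wide (along the centrifuge's y), 22 mm up the slope, its top 8 mm above the panel and parallel to it; 75 mm to the right of the panel's middle, half-way up the slope. It moves square to the panel, whose outward normal leans 26.9 degrees from vertical towards the front (the centrifuge's -x).
- start_key (a joint): Travel of the inner round key (19 mm across, 57 mm left of the panel's middle), m: 0 up, 0.005 in. Not to be pressed.
- open_key (a joint): Travel of the outer round key (19 mm across, 90 mm left of the panel's middle), m: 0 up, 0.005 in. Not to be pressed.
- tube_rack: Steel wire rack, 106 by 46 mm, with orange-capped tubes reaching 107 mm up, loose, standing to the left of the centrifuge. Origin under its middle.
- tube_a: Loose capped tube in the rack, 16 mm across at the cap, 104 mm long. Origin under it.
- tube_b: Another such tube in the rack. Origin under it.
- tube_c: A third such tube in the rack. Origin under it.
- micro_rack: Low blue block of small tubes, 120 by 62 by 39 mm, loose, to the right of the centrifuge. Origin under its middle.
- marker: Marker pen, 135 mm long, 15 mm thick, lying in front of the centrifuge. Origin under its middle.
- canister: Clear jar, 90 mm across, 140 mm high, standing well to one side. Origin under it.
- reagent: Amber bottle, 62 mm across, 150 mm high, standing well to one side. Origin under it.

How it is judged (in metres and radians):
On the way, in this order (a step that is already met when the one before it is completed fails the run):
1. the lid is fully shut (value of joint lid below 0.025 rad and value of joint each of start_key, open_key below 0.002 m), for 0.2 s.
2. with the lid shut, the short-spin key is pressed and held (value of joint lid below 0.025 rad and value of joint short_key above 0.003 m and contact force between the fingers and short_key above 1 N), for 0.3 s.
At the end, for the whole second after the job is handed in: The lid is shut to within 0.025 rad (5 mm at its front edge), a finger presses the short-spin key with more than 1 N and holds it more than 3 mm in, the two round keys are up (less than 2 mm in), and no loose thing is more than 30 mm from where it stood (all of step 2 and value of joint each of start_key, open_key below 0.002 m and distance of each of tube_rack, tube_a, tube_b, tube_c, micro_rack, marker, canister, reagent from where it was at the start of the episode below 0.03 m); the arm keeps its last pose, push and grip.
It fails at once if the short-spin key is pressed (over 2 mm) while the lid is open, or a round key is pressed (over 2 mm) ((value of joint short_key above 0.002 m and value of joint lid above 0.04 rad) or value of joint any of start_key, open_key above 0.002 m).
It fails at once if the lid is slammed (faster than 4 rad/s) (velocity of joint lid below -4 rad/s).
It fails at once if the lid is lifted further open (beyond 1.25 rad) (value of joint lid above 1.25 rad).
It fails at once if the fingers pinch or press the lid's underside or touch the rotor in the bowl (over 1 N), or another part of the robot than the fingers pushes the lid (over 3 N) (contact force between the fingers and lid_c0 above 1 N or contact force between the fingers and rotor above 1 N or contact force between the arm and lid above 3 N).
It fails at once if a loose thing on the bench is pushed, lifted or carried more than 30 mm (distance of any of tube_rack, tube_a, tube_b, tube_c, micro_rack, marker, canister, reagent from where it was at the start of the episode above 0.03 m).
It also fails if it takes over 48 s, if anything falls off the work surface, if the arm or the gripper's body presses on something with over 40 N, if the wrist force passes 120 N, or if a joint passes its speed limit or range.

## Working session

There is one attempt and no reset: what is moved stays moved. The work goes in short steps, Python scripts to look and compute and a shell command to move; the robot and the scene stay as the last step left them, time stands still between calls to the robot, and variables do not carry over. Pictures are saved under pics/ and viewed, about 8 in all and at most 12, crops included, and the job is handed in when it is done.

```bash
mkdir -p pics
cat > h.py <<'E'
import numpy as np, cv2
from station import robot
def K(s):
    f=210/np.tan(np.radians(s["fovy"])/2); return np.array([[f,0,s["cx"]],[0,f,s["cy"]],[0,0,1.]])
def cloud(s):
    v,u=np.mgrid[0:420,0:560]
    n=cv2.undistortPoints(np.stack([u,v],-1).reshape(-1,1,2).astype(float),K(s),np.array(s["dist_coeffs"],float)).reshape(420,560,2)
    d=s["depth"][...,None]; c=np.concatenate([n*d,d],-1)
    E=np.array(s["extrinsics"]); return (c-E[:3,3])@E[:3,:3]
E
python3 - <<'E'
from h import *
import pickle
st=robot.get_state(); print(st)
print(robot.grip_point_offset)
for n in("scene","side"):
    s=robot.snapshot(n); cv2.imwrite(f"pics/{n}1.png",s["color"][...,::-1]); pickle.dump(s,open(n+".pkl","wb"))
    print(n,s["fovy"],(s["depth"]>0).mean(), np.linalg.inv(np.array(s["extrinsics"]))[:3,3])
E
```

```text
{'t': 0.0, 'joints': array([-1.23642302e+00,  1.31141537e-01,  1.48926526e+00,  4.36299119e-06,
        1.52298008e+00, -8.54038851e-02]), 'qvel': array([ 0.00035627, -0.00090752,  0.00082226,  0.00137423,  0.00060272,
       -0.00037031]), 'joint_torque': array([-9.16119970e-04, -5.59837568e+01, -4.91768146e+01,  7.68241519e-02,
        3.54231067e-02, -1.82674371e-04]), 'ee_pos': array([ 244.37069668, -547.37148049,  217.60685786]), 'tcp_rot': array([ 8.38914676e-01, -5.44262217e-01, -7.06870369e-04, -5.52401017e-04]), 'ft_force': array([ 0.52633581, -1.35753958,  1.05391643]), 'ft_torque': array([ 0.00873111, -0.00985137,  0.02020345]), 'finger_gap': 0.9998637205633281}
18.8
scene 42.216036574770435 0.9959013605442177 [ 391.01172686  830.3706255  1347.14157137]
side 44.72125648671219 0.9959141156462585 [ 456.20534721 1073.6698078  1392.74823412]
```

View pics/scene1.png

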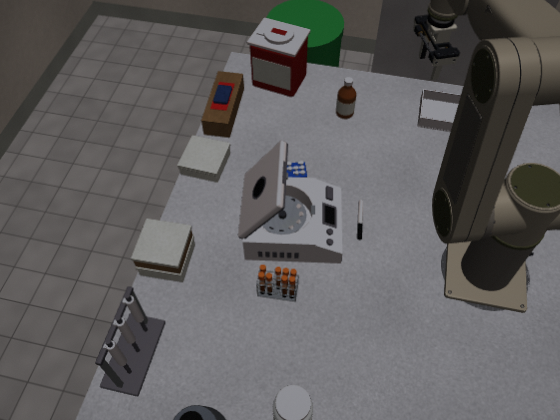

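View pics/side1.png

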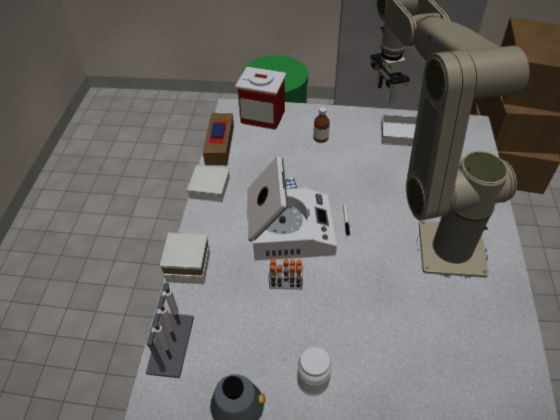

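The robot-facing panel is at about (330,210) in the scene view, with the short key at about (329,192). The lid is open with its window at (260,187). Next I measure from depth.

```bash
python3 - <<'E'
from h import *
import pickle
for n,k,keys in(("scene",(329,215),[(329,192),(329,215),(329,232),(329,242),(285,214),(283,146),(240,233),(262,187),(360,220),(297,170),(278,280)]),("side",(321,215),[(319,199),(322,216),(324,229),(325,237),(286,218),(283,163),(248,233),(262,196),(347,220),(290,184),(286,270)])):
    s=pickle.load(open(n+".pkl","rb")); P=cloud(s); g=s["color"]
    print(n); 
    for u,v in keys: print((u,v),P[v,u].round(0),g[v,u])
    # panel plane: points near with heights 62..100 within 
    c=P[k[1],k[0]]; D=np.linalg.norm(P[...,:2]-c[:2],axis=-1)
    m=(D<120)&(P[...,2]>60)&(P[...,2]<102)&(g.min(-1)>110)
    Q=P[m]; best=None; rng=np.random.default_rng(0)
    for _ in range(2000):
        a=Q[rng.choice(len(Q),3,False)]; nn=np.cross(a[1]-a[0],a[2]-a[0]); L=np.linalg.norm(nn)
        if L<300: continue
        nn/=L; nn*=np.sign(nn[2]); 
        if not .8<nn[2]<.96: continue
        i=abs((Q-a[0])@nn)<2
        if best is None or i.sum()>best.sum(): best=i
    I=Q[best]; nn=np.linalg.svd(I-I.mean(0))[2][2]; nn*=np.sign(nn[2])
    print("panel",len(I),nn,"tilt",np.degrees(np.arccos(nn[2])),"yaw of +x",np.degrees(np.arctan2(-nn[1],-nn[0])),I.mean(0))
    yaw=np.arctan2(-nn[1],-nn[0]); ex=np.array([np.cos(yaw),np.sin(yaw)]); ey=np.array([-ex[1],ex[0]])
    print("y extent",np.percentile(I[:,:2]@ey,[0.5,2,50,98,99.5]),"x ext",np.percentile(I[:,:2]@ex,[0.5,2,98,99.5]))
    # z=100 x value from plane at y mid
E
python3 - <<'E'
import cv2
for n,(a,b,c,d) in(("scene",(130,280,225,375)),):
    i=cv2.imread(f"pics/{n}1.png")[a:b,c:d]; cv2.imwrite("pics/crop1.png",cv2.resize(i,None,fx=4,fy=4,interpolation=cv2.INTER_CUBIC))
E
```

```text
scene
(329, 192) [ 469. -108.   86.] [58 56 60]
(329, 215) [456. -33.  80.] [8 7 8]
(329, 232) [446.  27.  86.] [58 55 60]
(329, 242) [440.  64.  95.] [58 56 61]
(285, 214) [577. -11.  77.] [27 26 30]
(283, 146) [601. -93. 269.] [143 142 147]
(240, 233) [671. 112. 134.] [96 90 89]
(262, 187) [634.  11. 215.] [3 3 4]
(360, 220) [367. -81.  12.] [145 145 149]
(297, 170) [ 584. -210.   31.] [ 82  91 113]
(278, 280) [551. 192.  70.] [72 71 74]
panel 740 [-0.44244497 -0.08643316  0.89262072] tilt 26.795563948181524 yaw of +x 11.05371847987531 [460.34320035 -22.34836928  81.61977375]
y extent [-232.06664658 -229.02200684  -99.29814554  -10.77164587   -8.13467501] x ext [405.37916312 406.82073212 486.56339468 489.45139144]
side
(319, 199) [ 466. -104.   87.] [72 70 75]
(322, 216) [451. -33.  82.] [11 12 13]
(324, 229) [442.  32.  95.] [69 68 72]
(325, 237) [437.  61.  90.] [67 65 69]
(286, 218) [572. -26.  66.] [114 119 125]
(283, 163) [588. -94. 257.] [108 107 110]
(248, 233) [681.  92. 121.] [131 129 128]
(262, 196) [645.   4. 201.] [4 5 5]
(347, 220) [363. -82.  12.] [169 170 171]
(290, 184) [ 577. -221.   28.] [ 65  83 131]
(286, 270) [551. 182.  63.] [94 76 64]
panel 435 [-0.43253653 -0.0811396   0.89795797] tilt 26.10906343597639 yaw of +x 10.624646353638033 [458.54382691 -27.16477204  81.99284209]
y extent [-229.99510218 -226.99081618 -101.92009806   -8.13820911   -3.95839134] x ext [403.50505324 404.76636841 486.60878855 489.98815321]
```

View pics/crop1.png

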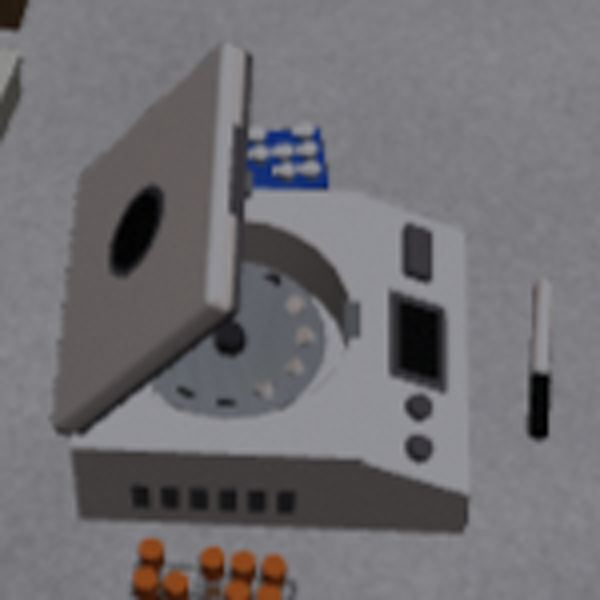

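Run:
```python
from h import *
import pickle
yaw=np.radians(10.6); ex=np.array([np.cos(yaw),np.sin(yaw),0]); ey=np.array([-ex[1],ex[0],0]); ez=np.array([0,0,1.])
R=np.stack([ex,ey,ez],1)
for n,box in(("scene",(190,250,225,270)),("side",(170,220,250,280))):
    s=pickle.load(open(n+".pkl","rb")); P=cloud(s); g=s["color"]
    # keys: dark grey centroid
    O=np.array([566,-12,0.]); L=(P-O)@R
    m=(L[...,0]<-90)&(L[...,0]>-140)&(abs(L[...,1])<108)&(L[...,2]>60)&(L[...,2]<105)&(g.max(-1)<95)
    k,lab,stt,cen=cv2.connectedComponentsWithStats(m.astype(np.uint8))
    for i in range(1,k):
        if stt[i,4]>15: print(n,"key",stt[i,4],np.median(L[lab==i],0).round(1),np.median(P[lab==i],0).round(1),np.ptp(L[lab==i],0).round())
    r0,r1,c0,c1=box; m=(L[...,2]>145)&(abs(L[...,1])<120)&(L[...,0]>0)&(L[...,0]<160)&(L[...,2]<300)
    Q=L[m]; rng=np.random.default_rng(0); best=None
    for _ in range(1500):
        a=Q[rng.choice(len(Q),3,False)]; nn=np.cross(a[1]-a[0],a[2]-a[0]); l=np.linalg.norm(nn)
        if l<500: continue
        i=abs((Q-a[0])@(nn/l))<3
        if best is None or i.sum()>best.sum(): best=i
    I=Q[best]; nn=np.linalg.svd(I-I.mean(0),full_matrices=False)[2][2]; nn*=np.sign(nn[2])
    th=np.arctan2(nn[0],nn[2]); print(n,"lid",len(I),len(Q),nn.round(3),"theta",th,I.mean(0), "offset from hinge",(I.mean(0)-[120,0,105])@nn)
    print(" y ext",np.percentile(I[:,1],[1,99]),"s ext",np.percentile((I-[120,0,105])@[-np.cos(th),0,np.sin(th)],[1,99]))
```

```text
scene key 92 [-112.6  -72.9   86. ] [ 468.5 -104.    86. ] [18. 53. 27.]
scene key 299 [-112.     0.4   80.8] [456.3 -31.9  80.8] [42. 76. 31.]
scene key 35 [-111.4   59.8   85.3] [444.9  25.8  85.3] [17. 22. 20.]
scene key 36 [-111.1   92.    86.6] [439.2  58.   86.6] [17. 23. 24.]
scene lid 1978 2734 [ 0.815 -0.006  0.58 ] theta 0.9520287686328744 [ 69.940379     6.92350471 213.4086633 ] offset from hinge 22.059591620342676
 y ext [-101.63377569  104.31334052] s ext [ 35.16730905 190.47043955]
side key 50 [-113.9  -72.5   88.2] [ 466.7 -103.8   88.2] [19. 45. 13.]
side key 163 [-113.8    0.3   82.5] [453.8 -32.9  82.5] [39. 75. 26.]
side key 16 [-112.    60.1   90.5] [445.1  27.   90.5] [14. 16. 12.]
side key 17 [-113.4   91.4   87. ] [437.3  58.1  87. ] [13. 17. 16.]
side lid 1392 1960 [ 0.814 -0.007  0.581] theta 0.9510325867684724 [ 68.34143036   7.44605571 213.32290074] offset from hinge 20.818077777823554
 y ext [-100.7832665  105.2414173] s ext [ 36.32003798 193.30367472]
```

```bash
python3 -m handwheel '[0,0,35,0,0,-6.7, 0,0,35,0,0,-6.7, 0,0,35,0,0,0, 22.4,30.7,3,0,0,0, 22.4,30.7,3,0,0,0, 22.4,30.7,3,0,0,0, 22.4,30.7,0,0,0,0, 22.4,30.7,0,0,0,0, 22.4,30.7,0,0,0,0, 22.4,30.7,0,0,0,0]' 0 20
python3 -m handwheel '[22.4,30.7,0,0,0,0, 22.4,30.7,0,0,0,0, 22.4,30.7,0,0,0,0, 22.4,30.7,0,0,0,0, 22.4,30.7,0,0,0,0, 22.4,30.7,0,0,0,0, 22.4,30.7,0,0,0,0, 22.4,30.7,0,0,0,0, 0,0,0,0,0,0, 0,0,0,0,0,0]'
```

```text
t: 0.93
ee_pos: [401.9, -331.3, 332.3]
tcp_rot: [0.77, -0.639, -0.0, -0.0]
ft_force: [0.7, 0.1, -0.8]
finger_gap: 0.333
t: 1.77
ee_pos: [581.0, -85.4, 331.5]
tcp_rot: [0.771, -0.637, -0.001, 0.0]
ft_force: [-0.7, -0.1, -0.9]
finger_gap: 0.004
```

```bash
python3 -m handwheel '[22.2,30.3,0,0,0,0, 22.2,30.3,0,0,0,0, 22.2,30.3,0,0,0,0, 0,0,0,0,0,0]'
python3 - <<'E'
from h import *
s=robot.snapshot("scene"); w=robot.snapshot("wrist")
a=cv2.resize(s["color"][90:300,180:460],(560,420)); cv2.imwrite("pics/v2.png",np.hstack([cv2.resize(a,(400,300)),cv2.resize(w["color"],(400,300))])[...,::-1])
E
```

```text
t: 2.1
ee_pos: [648.6, 7.3, 330.5]
tcp_rot: [0.771, -0.637, -0.001, -0.0]
ft_force: [0.4, -0.5, -0.5]
finger_gap: 0.008
```

View pics/v2.png

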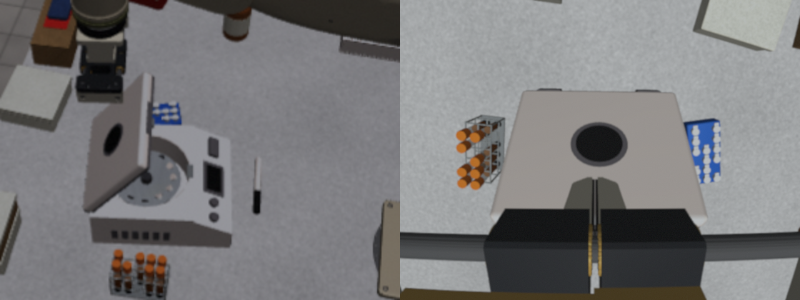

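```bash
python3 -m handwheel '[-7.9,-1.5,-25.4,0,0,0, -7.9,-1.5,-25.4,0,0,0, -7.9,-1.5,-25.4,0,0,0, 0,0,0,0,0,0, 0,0,0,0,0,0]'
python3 -m handwheel '[-5,-1,-2.2,0,0,0, -5,-1,-2.2,0,0,0, -5,-1,-2.2,0,0,0, -5,-1,-2.2,0,0,0, -5,-1,-2.2,0,0,0, -5,-1,-2.2,0,0,0]'
```

```text
t: 2.62
ee_pos: [621.7, -2.7, 255.5]
tcp_rot: [0.769, -0.639, -0.001, 0.001]
ft_force: [0.9, 0.7, 0.4]
finger_gap: 0.003
t: 3.12
ee_pos: [593.4, -7.1, 243.7]
tcp_rot: [0.77, -0.638, 0.001, -0.0]
ft_force: [3.2, 0.4, 0.4]
finger_gap: 0.004
```

```bash
python3 -m handwheel '[-4.5,-0.9,-5,0,0,0, -4.5,-0.9,-5,0,0,0, -4.5,-0.9,-5,0,0,0, -4.5,-0.9,-5,0,0,0, -4.5,-0.9,-5,0,0,0, -4.9,-0.9,-6.6,0,0,0, -4.9,-0.9,-6.6,0,0,0, -4.9,-0.9,-6.6,0,0,0, -4.9,-0.9,-6.6,0,0,0]'
python3 - <<'E'
from h import *
s=robot.snapshot("scene"); w=robot.snapshot("wrist")
a=s["color"][120:270,200:400]; cv2.imwrite("pics/v3.png",np.hstack([cv2.resize(a,(400,300)),cv2.resize(w["color"],(400,300))])[...,::-1])
E
```

```text
t: 3.87
ee_pos: [550.9, -15.1, 190.9]
tcp_rot: [0.77, -0.638, -0.0, -0.0]
ft_force: [2.2, 0.8, 0.8]
finger_gap: 0.004
```

View pics/v3.png

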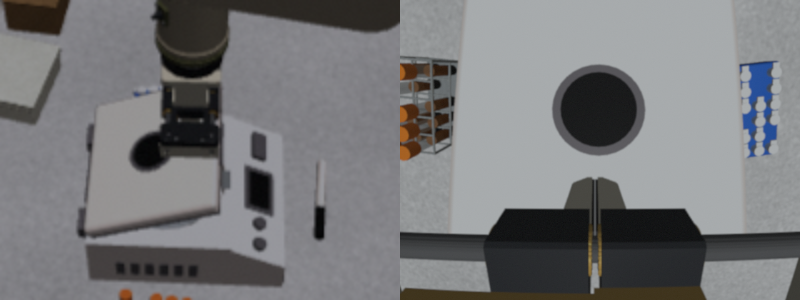

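The lid is partly down, and the fingertips are on its outer face near the front edge, centred. I continue.

```bash
python3 -m handwheel '[-3.7,-0.7,-7.2,0,0,0, -3.7,-0.7,-7.2,0,0,0, -3.7,-0.7,-7.2,0,0,0, -3.7,-0.7,-7.2,0,0,0, -1.7,-0.3,-6.4,0,0,0, -1.7,-0.3,-6.4,0,0,0, -1.7,-0.3,-6.4,0,0,0, -1.7,-0.3,-5.5,0,0,0]'
python3 -m handwheel '[-1,-0.2,-3.5,0,0,0, -0.5,0,-3,0,0,0, 0,0,-2,0,0,0, 0,0,-1,0,0,0, 0,0,0,0,0,0]'
```

```text
t: 4.63
ee_pos: [529.5, -19.1, 137.5]
tcp_rot: [0.77, -0.638, -0.0, 0.0]
ft_force: [1.3, 0.0, 1.8]
finger_gap: 0.006
t: 5.05
ee_pos: [528.0, -19.3, 130.2]
tcp_rot: [0.77, -0.638, -0.0, 0.0]
ft_force: [-8.3, 0.1, 12.9]
finger_gap: 0.006
```

```bash
python3 -m handwheel '[0,0,-0.7,0,0,0, 0,0,0,0,0,0, 0,0,0,0,0,0, 0,0,0,0,0,0]'
python3 -m handwheel '[0,0,15,0,0,0, 0,0,30,0,0,0, -22,-30,35,0,0,0, -22,-30,0,0,0,0, -22,-30,0,0,0,0, 0,0,0,0,0,0, 0,0,0,0,0,0]'
python3 - <<'E'
from h import *
yaw=np.radians(10.6); c,s_=np.cos(yaw),np.sin(yaw); R=np.array([[c,-s_,0],[s_,c,0],[0,0,1]]); O=np.array([564,-10,0])
for n in("scene","side"):
    s=robot.snapshot(n); L=(cloud(s)-O)@R
    m=(L[...,0]>-60)&(L[...,0]<100)&(abs(L[...,1])<100)&(L[...,2]<150)&(L[...,2]>110)
    Q=L[m]; A=np.c_[Q[:,:2],np.ones(len(Q))]; k=np.linalg.lstsq(A,Q[:,2],rcond=None)[0]; print(n,len(Q),"slope",k.round(4),"front z",k@[-65,0,1])
    g=s["color"]; m=(L[...,0]<-90)&(L[...,0]>-140)&(L[...,1]<-40)&(L[...,1]>-105)&(L[...,2]>60)&(L[...,2]<105)&(g.max(-1)<95)
    print(m.sum(), np.median(L[m],0) if m.any() else "", )
w=robot.snapshot("wrist"); cv2.imwrite("pics/v4.png",w["color"][...,::-1])
st=robot.get_state(); print(st["ee_pos"],(st["ee_pos"]-O)@R,st["joints"])
E
```

```text
t: 5.38
ee_pos: [528.0, -19.3, 130.2]
tcp_rot: [0.77, -0.638, -0.0, 0.0]
ft_force: [-10.5, 0.1, 18.4]
finger_gap: 0.003
t: 5.97
ee_pos: [465.8, -105.1, 202.0]
tcp_rot: [0.769, -0.64, 0.0, -0.0]
ft_force: [0.8, 0.1, 0.1]
finger_gap: 0.007
scene 3472 slope [-2.000000e-03 -2.000000e-04  1.284233e+02] front z 128.55193846724356
92 [-111.04828235  -74.7941654    86.36817505]
side 2279 slope [ 2.000000e-03 -2.500000e-03  1.293003e+02] front z 129.1694384675863
54 [-112.84518423  -72.54392143   88.98220033]
[ 466.66849202 -103.17178321  201.55086113] [-112.80965514  -73.67757691  201.55086113] [-3.25259903e-01 -1.97316048e-01  1.83970963e+00  4.35688277e-04
  1.49932843e+00  1.05919249e+00]
```

View pics/v4.png

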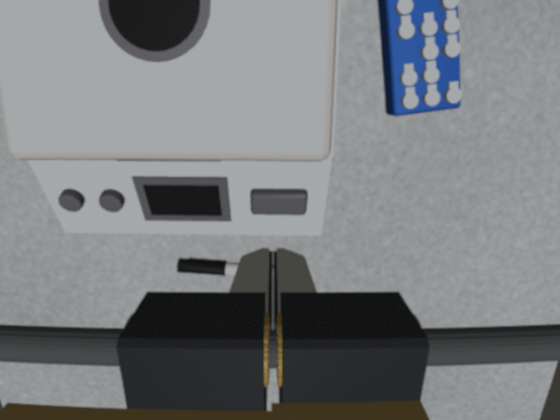

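The lid is level (front z about 129, slope 0.002 rad) and the fingertips are over the key. I tilt to the panel normal, then approach.

```bash
python3 -m handwheel '[0,0,0,1.24,-6.61,0, 0,0,0,1.24,-6.61,0, 0,0,0,1.24,-6.61,0, 0,0,0,1.24,-6.61,0, -1.8,-0.4,-28,0,0,0, -1.8,-0.4,-28,0,0,0, -1.8,-0.4,-28,0,0,0, 0,0,-10,0,0,0, 0,0,0,0,0,0, 0,0,0,0,0,0]'
python3 - <<'E'
from h import *
from scipy.spatial.transform import Rotation as T
yaw=np.radians(10.6); c,s_=np.cos(yaw),np.sin(yaw); R=np.array([[c,-s_,0],[s_,c,0],[0,0,1]]); O=np.array([564,-10,0])
st=robot.get_state(); M=T.from_quat(st["tcp_rot"]).as_matrix()
print((st["ee_pos"]-O)@R, R.T@M[:,2], R.T@M[:,0])
w=robot.snapshot("wrist");s=robot.snapshot("scene"); a=s["color"][120:270,250:450]; cv2.imwrite("pics/v5.png",np.hstack([cv2.resize(a,(400,300)),cv2.resize(w["color"],(400,300))])[...,::-1])
E
```

```text
t: 6.95
ee_pos: [461.3, -104.2, 108.0]
tcp_rot: [0.749, -0.621, 0.148, -0.179]
ft_force: [1.2, 1.4, 0.3]
finger_gap: 0.005
[-118.32545682  -73.72260432  108.00295329] [ 0.451945    0.00175357 -0.89204408] [ 2.00594150e-03 -9.99997537e-01 -9.49493437e-04]
```

View pics/v5.png

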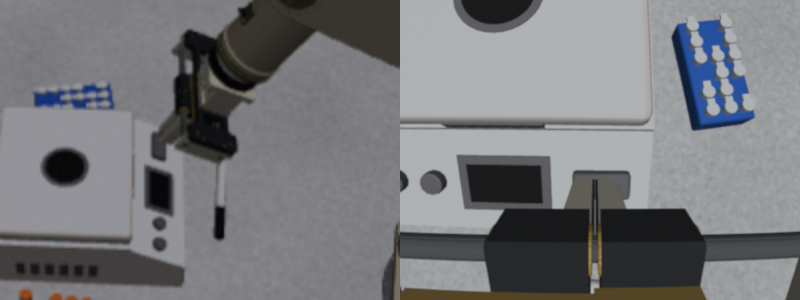

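```bash
python3 -m handwheel '[1.1,0.2,-3.9,0,0,0, 1.1,0.2,-3.9,0,0,0, 1.1,0.2,-3.9,0,0,0, 1.1,0.2,-4,0,0,0, 0,0,0,0,0,0, 0,0,0,0,0,0]'
python3 -m handwheel '[0.9,0.2,-1.8,0,0,0, 0.9,0.2,-1.8,0,0,0, 0,0,0,0,0,0, 0,0,0,0,0,0]'
```

```text
t: 7.55
ee_pos: [465.0, -103.9, 91.4]
tcp_rot: [0.749, -0.621, 0.148, -0.179]
ft_force: [-0.7, 0.4, -0.3]
finger_gap: 0.007
t: 7.88
ee_pos: [467.3, -103.9, 88.6]
tcp_rot: [0.749, -0.621, 0.149, -0.179]
ft_force: [-1.9, -0.3, 2.1]
finger_gap: 0.003
```

```bash
python3 -m handwheel '[0.9,0.2,-1.8,0,0,0, 0,0,0,0,0,0, 0,0,0,0,0,0]'
python3 -m handwheel '[0.9,0.2,-1.8,0,0,0, 0,0,0,0,0,0, 0,0,0,0,0,0]'
```

```text
t: 8.13
ee_pos: [468.2, -103.8, 86.9]
tcp_rot: [0.749, -0.621, 0.149, -0.179]
ft_force: [-1.6, -1.3, 3.0]
finger_gap: 0.001
t: 8.38
ee_pos: [469.0, -103.6, 85.5]
tcp_rot: [0.749, -0.621, 0.149, -0.179]
ft_force: [-11.3, -0.1, 12.7]
finger_gap: 0.002
```

```bash
python3 -m handwheel '[0,0,0,0,0,0, 0,0,0,0,0,0, 0,0,0,0,0,0, 0,0,0,0,0,0, 0,0,0,0,0,0, 0,0,0,0,0,0]'
python3 - <<'E'
from h import *
yaw=np.radians(10.6); c,s_=np.cos(yaw),np.sin(yaw); R=np.array([[c,-s_,0],[s_,c,0],[0,0,1]]); O=np.array([564,-10,0])
print((robot.get_state()["ee_pos"]-O)@R)
w=robot.snapshot("wrist");s=robot.snapshot("scene"); L=(cloud(s)-O)@R
m=(L[...,0]>-60)&(L[...,0]<100)&(abs(L[...,1])<100)&(L[...,2]<150)&(L[...,2]>110)
Q=L[m]; print(np.linalg.lstsq(np.c_[Q[:,:2],np.ones(len(Q))],Q[:,2],rcond=None)[0])
a=s["color"][120:270,250:450]; cv2.imwrite("pics/v6.png",np.hstack([cv2.resize(a,(400,300)),cv2.resize(w["color"],(400,300))])[...,::-1])
E
```

```text
t: 8.88
ee_pos: [469.0, -103.7, 85.5]
tcp_rot: [0.749, -0.621, 0.149, -0.179]
ft_force: [-12.0, 0.7, 11.9]
finger_gap: 0.009
[-110.56043788  -74.59757665   85.48201869]
[-5.60155996e-07 -3.12529179e-04  1.28323698e+02]
```

View pics/v6.png

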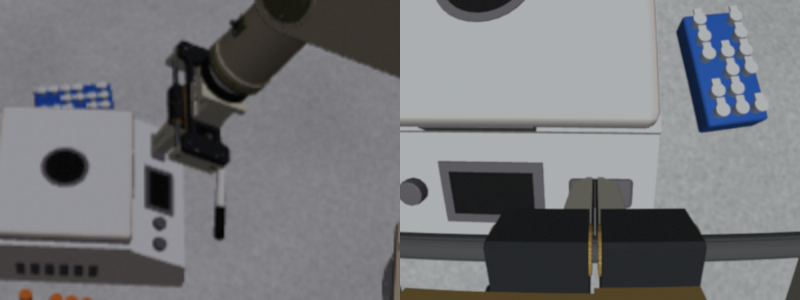

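```bash
python3 -c "
from station import robot
print(robot.sign_off()); s=robot.get_state(); print(s['t'],s['ee_pos'],s['ft_force'])"
```

```text
the job is handed in; nothing more can be done
None
the job is handed in; nothing more can be done
```

I shut the lid with the closed fingertips on its outer face, then pressed the short-spin key square to the panel. The job was handed in at about 9 s with the key still held; no verdict was reported.

**Lid:** it went from about 0.95 rad down to level, at roughly 60–140 mm/s at the fingertips. After shutting, two depth fits put its slope within 0.002 rad of level and its front edge near 129 mm high. A third fit with the key held gave about 0 rad.

**Key:** force on the tool held at about 17 N, well above the 4.9 N that fully presses the key. The fingers moved about 3.5 mm into the panel after first feeling the key, and the pictures showed them centred on it.

**Disagreements:**
- The camera estimate alone put the key only about 2.6 mm in. That is within the camera's 2 mm error, so I trusted the force instead.
- The reaction leans about 18° off the panel normal, which I take to be friction.

**Other things:** the fingers stayed away from the round keys, and the micro rack and pen look unmoved in the last picture. I did not measure their positions, and the tube rack and bottles were outside that picture.

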